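# Two-button release of the badge press shuttle

## Robot

A 6-joint arm with a two-finger parallel gripper is mounted at the origin on the work surface. World frame = base frame: x ahead of the robot, y to its left, z up, the work surface at z = 0. Lengths are in m, angles in degrees, forces in N, time in s.
With the tool pointing down it reaches from about 0.375 to 0.9 m from the base axis. Payload 3.1 kg.
Tool frame: the origin (TCP) lies on the centre line of the jaws, within the pads' length; the fingertips stand 25 mm ahead of it and the grasp point (between the pads) lies 6 mm ahead of it; z points along the fingers, y is the line along which they close (so a half turn about z gives the same grasp; the last joint's range is limited). The gripper opens to 87 mm and grips with 3 to 60 N. Pads are 19 mm wide; open, the fingers measure 117 mm over their backs; the gripper's body (75 mm by 190 mm) begins 51 mm behind the grasp point.
Start: joints at [-84.253, 30.224, 82.088, -0, 67.689, -10.227], TCP at [0.172, -0.601, 0.248] pointing down, gripper open.
Joint ranges: [-176.69, 176.69], [-43.24, 126.21], [12.49, 139.97], [-82, 262], [0, 151.66], [-163.58, 163.58]. Speed limits (degrees/s): [159.86, 159.86, 180, 180, 180, 180].

## Interface

Orientations are given as a 3x3 rotation matrix whose columns are the frame's x, y, z axes.
In Python, from rig import * gives the robot as it stands.
- The arm moves only by the tool step_arm, never from a script. Its argument "steps" is a list of rows, each a list of 7 numbers: the shift along the tool's x, y, z normalised to -1 to 1, where 1 is 0.3 m, then the turn, a rotation vector about the tool's x, y, z normalised to -1 to 1, where 1 is 45 degrees, then the gripper's target within -1 to 1 (shut at 1, half-way at 0, fully open at -1). A call has 1 to 8 rows; each row is the pose to reach, as a shift and turn from the pose commanded when the call began, along the tool's axes at that moment; what a row does not reach only later rows make up. A row lasts 1/12 s, in which the tool goes at most 41.7 mm and 7.16 degrees, less where a joint would pass 70% of its speed; a pose out of reach is approached as far as the arm can. A call with a number of a shift or a turn outside -1 to 1 is refused whole. A call with a gripper value outside its range is refused whole. The fingers move at their own pace and stop on an object; the grip force is fixed at half the most. Time passes only in rows, so rows that repeat a pose let the fingers close. It gives the time, the measured TCP pose, the force, the opening and the grip force at its end, in the units of the state.
- read_state(): the state, without advancing time (a new reading comes with each control period).
- capture(name): name is "scene" or "top"; returns a dict with "image" (480x640x3 uint8, red, green, blue), "vertical_fov" (degrees; the focal length in pixels is half the picture's height over the tangent of half this angle, whatever the lens; pixels are square), "cx", "cy" (the principal point, pixels), "world_from_camera" (4x4, takes a point from camera to world coordinates). Camera axes: x right, y down, z forward; pixel columns grow to the right and rows downward; lengths in m; the calibration is good to about 2 mm. A picture is of the moment at which its call begins. There is no depth.
- hand_in(): hands the job in; it is judged then, once.
The state is a dict: "time_s": time; "joint_positions": joint angles; "qvel": joint speeds; "tau": joint torques, N m; "position": TCP position; "tcp_rot": TCP orientation; "force": force on the tool from outside, world axes, zero at the start; "moment": the same for the moment, N m; "opening": opening from 0.0 (shut) to 1.0 (fully open); "grasp_force": force on a finger pad.
Only numpy, scipy, OpenCV 4.12 (cv2) and the standard library are available. Lean on these libraries where they do the work, as an engineer would, in place of code of your own. Each camera call takes 0.05 s, during which the arm holds its last target. There are 200 camera calls.

## Task

Send the finished badge out of the badge press: put one fingertip on each of the two black push buttons on the press's panel, press both down fully at the same time, and keep both down until the shuttle that carries the badge has run all the way out at the far side; then let both buttons come up and back away. Only press, lift nothing: leave the badge lying in its cup, and leave the other things on the table alone.

Things in the scene. Friction and masses are not known exactly. Their poses are not given: they have to be found in the camera images.
- press: Badge press, fixed to the table: grey casing, flat top 60 mm above the table, 180 mm along its x (x = -90 to 90), 385 mm along its y (y = -305 to +80 mm). Origin on the table under the midpoint between the two buttons; z up; +x the far side, where the shuttle runs out; +y left seen from the robot. Yaw within 0.45 rad of the robot's axes. Above the buttons and left of them all is free.
- head (a point): Centre of the top of the press head (dark steel column, head and ram over the shuttle), 250 mm above the table, at (-20, -230, 250) mm in the press frame. The head fills y = -300 to -160 mm and x = -51 to 11 mm there; a red-gripped lever leans from it towards the robot (-x), up to 335 mm high.
- cap_left: Left button: a black flat-topped round push button 28 mm in diameter (cap 10 mm thick on a 16 mm stem). Origin at the centre of its top face, at rest at (0, +32, 88) mm in the press frame; moves down with the button. The two buttons are 64 mm apart, centre to centre, along the press's y; 36 mm is free between the caps.
- cap_right: The same for the right button: at rest at (0, -32, 88) mm in the press frame.
- button_left (a joint): How far the left button is pressed, m: 0 up, 0.010 fully down (hard stop). Spring: 1.5 N to start, 4 N fully down; it springs up when let go. Beyond 5 mm it frees its side of the shuttle.
- button_right (a joint): The same for the right button.
- shuttle (a joint): How far the shuttle (90 mm square steel plate with a 72 mm aluminium cup, at first under the press head) has run out along the press's +x, m: 0 home, 0.080 fully out. A damped spring drives it: about 3 s for the whole way. It runs only while both buttons are more than 5 mm down, stops within 10 mm if either comes up, and stays out once out.
- cup (a point): Centre of the floor of the shuttle's cup, 77 mm above the table (cup inside diameter 63 mm, rim 8 mm above this floor); at home at (-20, -200, 77) mm in the press frame, moves with the shuttle.
- badge: Finished white badge, 58 mm in diameter, 9 mm thick, about 20 g, lying loose in the cup; origin at the centre of its underside. To stay there.
- bin: Bystander: clear plastic bin, 180 x 130 x 85 mm, with badge parts, to the left of the press; origin under its centre.
- tape: Bystander: roll of tape lying flat, 84 mm in diameter, 24 mm high, on the robot's side of the press; origin under its centre.
- shells: Bystander: stack of aluminium badge shells, 58 mm in diameter, 34 mm high, on the robot's side of the press; origin under its centre.
- driver: Bystander: screwdriver, 200 mm long, 26 mm thick at the handle, lying on the far side of the press; origin under its middle, its x along the blade.

How it is judged:
By the outcome, as a careful person would: the job done as asked, in the order asked, and still so for the second after the job is handed in, with the robot touching nothing.
It also fails if it takes over 32 s, if anything falls off the work surface, if the arm or the gripper's body presses on something with over 40 N, if the wrist force passes 120 N, or if a joint passes its speed limit or range.

## Working session

There is one attempt and no reset: what is moved stays moved. The work goes in short steps, Python scripts to look and compute and a tool call to move; the robot and the scene stay as the last step left them, time stands still between calls to the robot, and variables do not carry over. Pictures are saved under pics/ and viewed, at most 10 in all, crops included, and the job is handed in when it is done.

Besides the shell and the picture viewer there is one more tool, called in YAML: its name, and indented under it one key for each argument. step_arm: Moves the arm, as the interface text tells. Scaled input: -1 to 1 covers 0.3 m each way for a shift and 45 degrees each way for a turn. Its arguments: {"type":"object","properties":{"steps":{"type":"array"}},"required":["steps"]}

```bash
mkdir -p pics
python3 - <<'E'
from rig import *
import cv2,numpy as np
for n in("top","scene"):
    c=capture(n);cv2.imwrite(f"pics/{n}0.png",c["image"][:,:,::-1]);print(n,c["vertical_fov"],c["cx"],c["cy"],np.round(c["world_from_camera"],4).tolist())
s=read_state();print(s["time_s"],s["position"],np.round(s["tcp_rot"],3).tolist(),s["opening"])
E
```

```text
top 47.5853314482907 324.07595456741035 237.44843915386934 [[-0.1162, -0.9702, 0.2125, 0.382], [-0.9932, 0.1145, -0.0204, 0.1165], [-0.0045, -0.2134, -0.9769, 1.1272], [0.0, 0.0, 0.0, 1.0]]
scene 55.75186627900978 320.8427858704672 240.63087789619615 [[-0.603, 0.592, -0.5348, 1.0028], [0.7977, 0.4416, -0.4107, 0.4637], [-0.007, -0.6742, -0.7385, 0.7873], [0.0, 0.0, 0.0, 1.0]]
0.1 [ 0.17196712 -0.60025673  0.24668529] [[0.961, 0.275, -0.0], [0.275, -0.961, 0.002], [0.0, -0.002, -1.0]] 1.0030153623516271
```

View pics/top0.png

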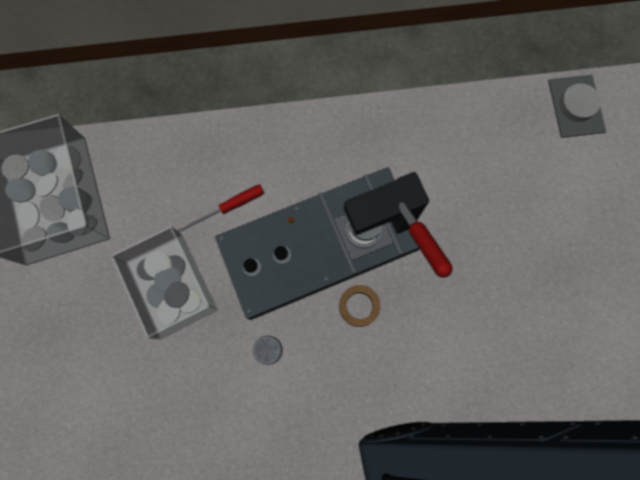

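View pics/scene0.png

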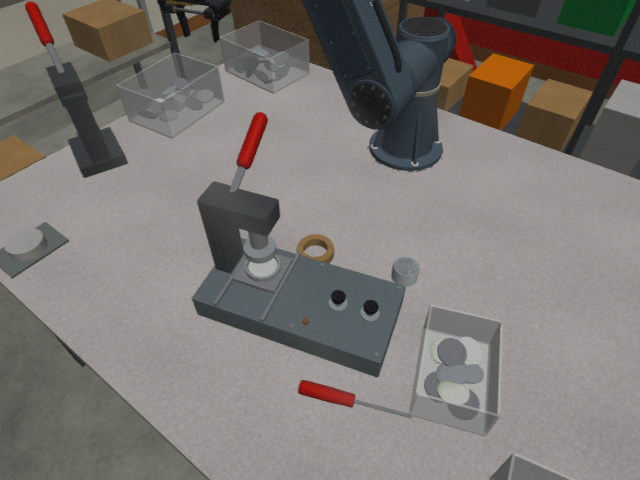

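The top picture shows the caps at about (251,265) for the left and (281,253) for the right. In the scene picture they are at (371,307) and (338,297). Next I'll refine these and intersect them with z = 0.088, cross-checking against the casing corners and the second camera.

```bash
cat > h.py <<'E'
import cv2,numpy as np
def ray(c,u,v):
    f=240/np.tan(np.radians(c["vertical_fov"]/2));T=np.array(c["world_from_camera"])
    return T[:3,3],T[:3,:3]@np.array([(u-c["cx"])/f,(v-c["cy"])/f,1])
def onz(c,u,v,z):
    o,d=ray(c,u,v);return o+d*(z-o[2])/d[2]
def blob(c,u,v,r=14,th=25):
    g=c["image"].max(2)[v-r:v+r+1,u-r:u+r+1]
    n,l,s,ce=cv2.connectedComponentsWithStats((g<th).astype(np.uint8))
    i=1+np.argmax(s[1:,4]);return ce[i]+[u-r,v-r],s[i]
def px(c,P):
    T=np.linalg.inv(c["world_from_camera"]);q=T[:3,:3]@P+T[:3,3];f=240/np.tan(np.radians(c["vertical_fov"]/2))
    return q[:2]/q[2]*f+[c["cx"],c["cy"]]
E
python3 - <<'E'
from rig import *
from h import *
c=capture("top");s=capture("scene")
R={}
for n,cam,pts in(("top",c,((251,265),(281,253))),("scene",s,((371,307),(338,297)))):
    P=[]
    for p in pts:
        b,st=blob(cam,*p);P.append(onz(cam,*b,.086));print(n,b.round(1),st,P[-1].round(4))
    d=P[0]-P[1];print(np.linalg.norm(d),"yaw",np.degrees(np.arctan2(-d[0],d[1])),(P[0]+P[1])/2)
for p in((217,237),(250,318),(388,169)):print("corner",onz(c,*p,.06).round(4))
for p in((379,367),(404,290),(195,300)):print("scorner",onz(s,*p,.06).round(4))
for n,cam,p in(("a",c,(266,259)),("b",s,(354,302))):
    im=cam["image"][p[1]-50:p[1]+50,p[0]-65:p[0]+65,::-1];R[n]=cv2.resize(im,None,fx=6,fy=6,interpolation=2)[:,:780]
    cv2.imwrite(f"pics/crop{n}.png",R[n])
cv2.imwrite("pics/crop.png",cv2.resize(np.vstack([R["a"],R["b"]]),(390,600)))
E
```

```text
top [249.9 265. ] [  7   8  12  13 112] [0.5711 0.2438 0.086 ]
top [280.6 252.5] [  8   8  12  12 111] [0.5887 0.1823 0.086 ]
0.0639356197090727 yaw 16.012959471782782 [0.57989941 0.21304866 0.086     ]
scene [369.  311.3] [ 7 14 11  7 23] [0.5819 0.2499 0.086 ]
scene [337.4 301.8] [ 9 18  9  3 16] [0.5996 0.1914 0.086 ]
0.06107084065731696 yaw 16.83966751745647 [0.59077392 0.22066198 0.086     ]
corner [0.6403 0.3077 0.06  ]
corner [0.4717 0.2559 0.06  ]
corner [ 0.7422 -0.0535  0.06  ]
scorner [0.652  0.3182 0.06  ]
scorner [0.4832 0.2701 0.06  ]
scorner [ 0.747  -0.0426  0.06  ]
```

View pics/crop.png

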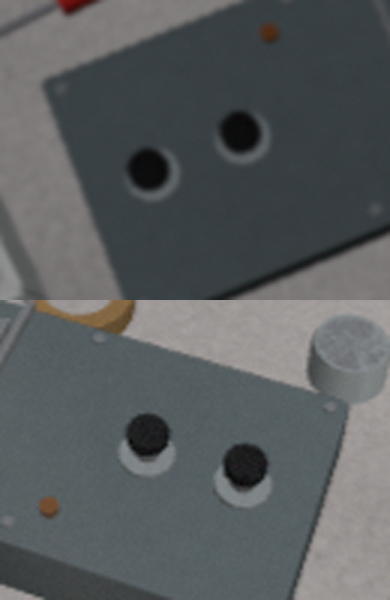

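The two cameras disagree by about 1 cm, possibly from lens distortion or loose corner picks. I'll look at the casing enlarged to get clean corners, then fit them all together.

Run:
```python
import cv2,numpy as np
a=cv2.imread("pics/top0.png")[160:330,205:435];b=cv2.imread("pics/scene0.png")[180:380,185:415]
for n,i in(("za",a),("zb",b)):
    i=cv2.convertScaleAbs(cv2.resize(i,None,fx=3,fy=3,interpolation=2),alpha=2)
    cv2.imwrite(f"pics/{n}.png",i)
```

```text
(no output)
```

View pics/za.png

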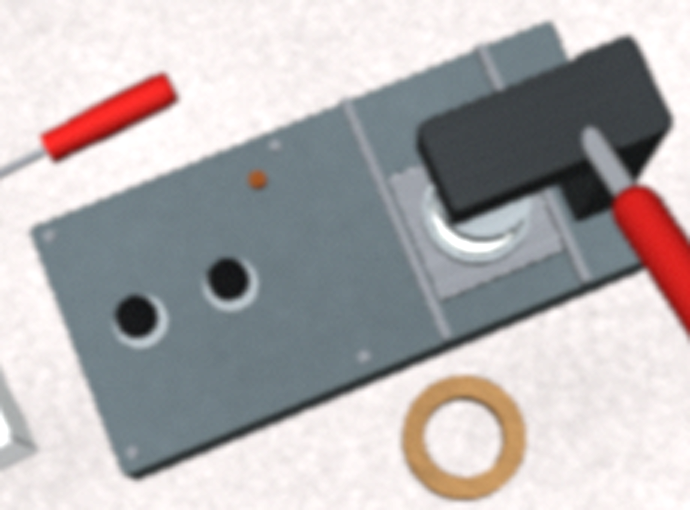

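View pics/zb.png

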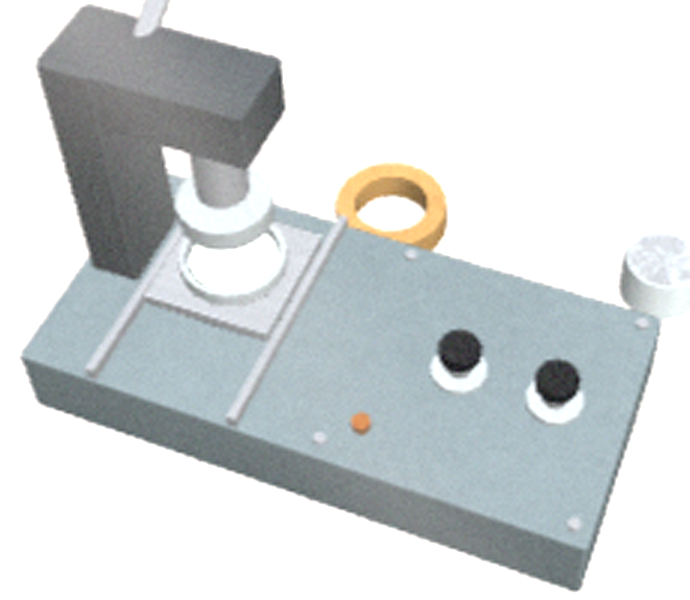

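Run:
```python
from rig import *
from h import *
from scipy.optimize import least_squares
c=capture("top");s=capture("scene")
M=[(90,80,60),(-90,80,60),(90,-305,60),(0,32,88),(0,-32,88),(11,-160,250),(11,-300,250),(-51,-300,250)]
U=[(33,230),(125,470),(553,22),(136,316),(228,278),(418,130),(632,38),(671,122)]
V=[(585,547),(657,320),(27,358),(557,377),(460,347),(240,122),(42,66),(85,8)]
M=np.array(M)/1000;U=np.array(U)/3+[204.7,159.7];V=np.array(V)/3+[184.7,179.7]
def pr(cam,P,k):
    T=np.linalg.inv(cam["world_from_camera"]);f=240/np.tan(np.radians(cam["vertical_fov"]/2))
    q=P@T[:3,:3].T+T[:3,3];n=q[:,:2]/q[:,2:];r=(n**2).sum(1,keepdims=True)
    return n*(1+k*r)*f+[cam["cx"],cam["cy"]]
def w(p):
    C,S=np.cos(p[2]),np.sin(p[2]);return M@np.array([[C,-S,0],[S,C,0],[0,0,1]]).T+[p[0],p[1],0]
for nm,f in(("both,k",lambda p:np.r_[pr(c,w(p),p[3])-U,pr(s,w(p),p[4])-V].ravel()),
 ("top,k",lambda p:(pr(c,w(p),p[3])-U).ravel()),("scene,k",lambda p:(pr(s,w(p),p[4])-V).ravel()),("both,k=0",lambda p:np.r_[pr(c,w(p),0)-U,pr(s,w(p),0)-V].ravel())):
    r=least_squares(f,[.58,.21,.28,0,0],loss="soft_l1");print(nm,r.x.round(4),np.degrees(r.x[2]).round(2));print(f(r.x).reshape(-1,2).round(1).tolist())
```

```text
both,k [ 0.5797  0.2146  0.2749 -0.6106 -0.2362] 15.75
[[-0.1, -0.9], [0.0, 0.4], [-2.2, 0.2], [-0.1, -0.4], [-0.7, 0.1], [-3.7, -3.1], [-1.3, -1.1], [0.7, 2.6], [-0.8, -1.5], [1.1, -1.4], [-0.6, -2.7], [-0.5, -0.4], [-0.5, -0.4], [0.8, 0.7], [-2.9, -0.2], [0.4, -2.0]]
top,k [ 0.5791  0.2133  0.2718 -0.5583  0.    ] 15.58
[[0.3, -0.9], [0.3, 0.7], [-1.2, 0.6], [0.5, -0.2], [-0.1, 0.4], [-2.8, -2.6], [-0.1, -0.6], [1.9, 3.2]]
scene,k [ 0.581   0.2164  0.2785  0.1267 -0.2652] 15.95
[[-0.3, -0.8], [1.3, -0.8], [-0.3, -1.5], [-0.2, 0.4], [-0.2, 0.6], [1.0, 1.8], [-2.8, 1.1], [0.4, -0.8]]
both,k=0 [0.579  0.2141 0.2738 0.     0.    ] 15.69
[[-2.7, -0.7], [-1.9, 2.8], [-0.6, -0.8], [-0.8, 0.2], [-0.7, 0.5], [-3.3, -2.8], [1.6, -2.4], [4.0, 2.2], [0.4, 0.7], [2.0, -1.3], [-3.5, -1.8], [-0.2, -0.3], [-0.4, -0.5], [0.7, 0.2], [-5.3, -1.5], [-1.4, -3.5]]
```

The fit is consistent: press origin (0.580, 0.2145), yaw 15.8°. The tool is already aligned with it (about 16°). I'll travel at about z = 0.45, above the lever, with the gripper at 49 mm so the 15 mm fingers centre on the 64 mm spacing.

step_arm:
  steps:
    - [0.5, -0.6, -0.67, 0, 0, 0, -0.13]
    - [0.5, -0.6, -0.67, 0, 0, 0, -0.13]
    - [0.5, -0.6, -0.67, 0, 0, 0, -0.13]
    - [0.5, -0.6, -0.67, 0, 0, 0, -0.13]
    - [0.5, -0.6, -0.67, 0, 0, 0, -0.13]
    - [0.5, -0.6, -0.67, 0, 0, 0, -0.13]
    - [0.5, -0.6, -0.67, 0, 0, 0, -0.13]
    - [0.5, -0.6, -0.67, 0, 0, 0, -0.13]

```text
time_s: 0.97
position: [0.2682, -0.3838, 0.4527]
tcp_rot: [[0.961, 0.278, 0.003], [0.278, -0.961, -0.005], [0.002, 0.005, -1.0]]
force: [0.8, -0.7, -0.3]
opening: 0.582
grasp_force: 0.0
```

step_arm:
  steps:
    - [0.75, -0.8, 0, 0, 0, 0, -0.13]
    - [0.75, -0.8, 0, 0, 0, 0, -0.13]
    - [0.75, -0.8, 0, 0, 0, 0, -0.13]
    - [0.75, -0.8, 0, 0, 0, 0, -0.13]
    - [0.75, -0.8, 0, 0, 0, 0, -0.13]
    - [0.75, -0.8, 0, 0, 0, 0, -0.13]
    - [0.75, -0.8, 0, 0, 0, 0, -0.13]
    - [0.75, -0.8, 0, 0, 0, 0, -0.13]

```text
time_s: 1.63
position: [0.4173, -0.0914, 0.4488]
tcp_rot: [[0.961, 0.276, 0.001], [0.276, -0.961, -0.0], [0.001, 0.0, -1.0]]
force: [0.9, -0.1, 1.2]
opening: 0.569
grasp_force: 0.0
```

step_arm:
  steps:
    - [0.75, -0.8, 0, 0, 0, 0, -0.13]
    - [0.75, -0.8, 0, 0, 0, 0, -0.13]
    - [0.75, -0.8, 0, 0, 0, 0, -0.13]
    - [0.75, -0.8, 0, 0, 0, 0, -0.13]
    - [0.75, -0.8, 0, 0, 0, 0, -0.13]
    - [0.75, -0.8, 0, 0, 0, 0, -0.13]
    - [0.75, -0.8, 0, 0, 0, 0, -0.13]
    - [0.75, -0.8, 0, 0, 0, 0, -0.13]

```text
time_s: 2.3
position: [0.5677, 0.2014, 0.4484]
tcp_rot: [[0.961, 0.276, 0.0], [0.276, -0.961, 0.0], [0.0, -0.0, -1.0]]
force: [0.5, -0.5, 0.7]
opening: 0.565
grasp_force: 0.0
```

step_arm:
  steps:
    - [0.05, -0.03, 0.97, 0, 0, 0, -0.13]
    - [0.05, -0.03, 0.97, 0, 0, 0, -0.13]
    - [0.05, -0.03, 0.97, 0, 0, 0, -0.13]
    - [0.05, -0.03, 0.97, 0, 0, 0, -0.13]
    - [0.05, -0.03, 0.97, 0, 0, 0, -0.13]
    - [0.05, -0.03, 0.97, 0, 0, 0, -0.13]
    - [0.05, -0.03, 0.97, 0, 0, 0, -0.13]
    - [0.05, -0.03, 0.97, 0, 0, 0, -0.13]

```text
time_s: 2.97
position: [0.5731, 0.2105, 0.148]
tcp_rot: [[0.961, 0.275, -0.019], [0.275, -0.961, -0.003], [-0.02, -0.002, -1.0]]
force: [-2.2, 0.2, -1.2]
opening: 0.567
grasp_force: 0.0
```

Run:
```python
from rig import *
from h import *
s=capture("scene");t=capture("top")
f=lambda i:cv2.convertScaleAbs(cv2.resize(i[:,:,::-1],None,fx=3,fy=3,interpolation=2),alpha=1.6)
cv2.imwrite("pics/close.png",f(s["image"][160:350,250:450]))
st=read_state();print(st["position"],st["opening"],st["force"])
```

```text
[0.57834588 0.21141699 0.15632405] 0.5641242871813603 [0.76411869 0.24196384 0.72650137]
```

View pics/close.png

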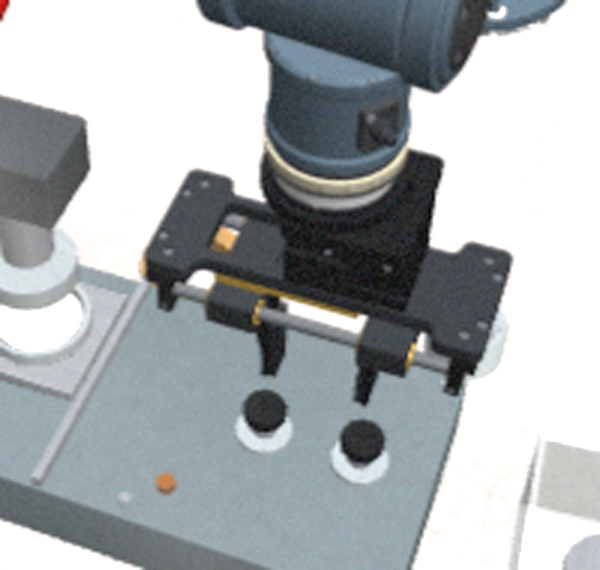

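The fingers stand right above their caps: tips at about (340,284) and (371,294), caps at (338,297) and (371,306). I'll check this numerically with the known tip position.

Run:
```python
from rig import *
from h import *
s=capture("scene");st=read_state();R=np.array(st["tcp_rot"]);p=np.array(st["position"]);print(p)
for y,seen,cap in((.032,(340,284),(338.2,295.5)),(-.032,(370.5,294),(370.4,305.5))):
    t=p+R@[0,y,.025];print("tip pred",px(s,t).round(1),"seen",seen,"cap pred",px(s,np.array([.5797,.2146,.088])+R@[0,y,0]).round(1),"cap seen",cap)
```

```text
[0.58025134 0.21176192 0.15896134]
tip pred [336.6 279.8] seen (340, 284) cap pred [337.6 295.3] cap seen (338.2, 295.5)
tip pred [370.6 290.1] seen (370.5, 294) cap pred [370.2 305.4] cap seen (370.4, 305.5)
```

step_arm:
  steps:
    - [0, -0.009, 0.05, 0, 0, 0, -0.13]
    - [0, -0.009, 0.1, 0, 0, 0, -0.13]
    - [0, -0.009, 0.12, 0, 0, 0, -0.13]
    - [0, -0.009, 0.135, 0, 0, 0, -0.13]
    - [0, -0.009, 0.135, 0, 0, 0, -0.13]
    - [0, -0.009, 0.135, 0, 0, 0, -0.13]
    - [0, -0.009, 0.135, 0, 0, 0, -0.13]
    - [0, -0.009, 0.135, 0, 0, 0, -0.13]

```text
time_s: 3.78
position: [0.5791, 0.2143, 0.1182]
tcp_rot: [[0.961, 0.275, 0.002], [0.275, -0.961, 0.0], [0.002, 0.0, -1.0]]
force: [0.1, 0.8, -0.2]
opening: 0.566
grasp_force: 0.0
```

step_arm:
  steps:
    - [0, 0, 0.012, 0, 0, 0, -0.13]
    - [0, 0, 0.022, 0, 0, 0, -0.13]
    - [0, 0, 0.03, 0, 0, 0, -0.13]
    - [0, 0, 0.038, 0, 0, 0, -0.13]
    - [0, 0, 0.045, 0, 0, 0, -0.13]
    - [0, 0, 0.05, 0, 0, 0, -0.13]
    - [0, 0, 0.052, 0, 0, 0, -0.13]
    - [0, 0, 0.052, 0, 0, 0, -0.13]

```text
time_s: 4.45
position: [0.5792, 0.2143, 0.1034]
tcp_rot: [[0.961, 0.275, 0.002], [0.275, -0.961, 0.0], [0.002, 0.0, -1.0]]
force: [-1.5, -0.7, 12.8]
opening: 0.563
grasp_force: 6.2
```

12.8 N is more than the 8 N of both springs, so the hard stop has been reached. I'll push 1 mm further for margin and hold.

step_arm:
  steps:
    - [0, 0, 0.002, 0, 0, 0, -0.13]
    - [0, 0, 0.004, 0, 0, 0, -0.13]
    - [0, 0, 0.004, 0, 0, 0, -0.13]
    - [0, 0, 0.004, 0, 0, 0, -0.13]
    - [0, 0, 0.004, 0, 0, 0, -0.13]
    - [0, 0, 0.004, 0, 0, 0, -0.13]
    - [0, 0, 0.004, 0, 0, 0, -0.13]
    - [0, 0, 0.004, 0, 0, 0, -0.13]

```text
time_s: 5.12
position: [0.5793, 0.2143, 0.1033]
tcp_rot: [[0.961, 0.275, 0.003], [0.275, -0.961, 0.0], [0.003, 0.0, -1.0]]
force: [-3.7, -1.0, 18.0]
opening: 0.566
grasp_force: 9.1
```

step_arm:
  steps:
    - [0, 0, 0, 0, 0, 0, -0.13]
    - [0, 0, 0, 0, 0, 0, -0.13]
    - [0, 0, 0, 0, 0, 0, -0.13]
    - [0, 0, 0, 0, 0, 0, -0.13]
    - [0, 0, 0, 0, 0, 0, -0.13]
    - [0, 0, 0, 0, 0, 0, -0.13]
    - [0, 0, 0, 0, 0, 0, -0.13]
    - [0, 0, 0, 0, 0, 0, -0.13]

```text
time_s: 5.78
position: [0.5793, 0.2143, 0.1033]
tcp_rot: [[0.961, 0.275, 0.003], [0.275, -0.961, 0.0], [0.003, 0.0, -1.0]]
force: [-3.6, -1.6, 18.5]
opening: 0.563
grasp_force: 9.1
```

step_arm:
  steps:
    - [0, 0, 0, 0, 0, 0, -0.13]
    - [0, 0, 0, 0, 0, 0, -0.13]
    - [0, 0, 0, 0, 0, 0, -0.13]
    - [0, 0, 0, 0, 0, 0, -0.13]
    - [0, 0, 0, 0, 0, 0, -0.13]
    - [0, 0, 0, 0, 0, 0, -0.13]
    - [0, 0, 0, 0, 0, 0, -0.13]
    - [0, 0, 0, 0, 0, 0, -0.13]

```text
time_s: 6.45
position: [0.5793, 0.2143, 0.1033]
tcp_rot: [[0.961, 0.275, 0.003], [0.275, -0.961, 0.0], [0.003, 0.0, -1.0]]
force: [-4.1, -0.6, 18.4]
opening: 0.566
grasp_force: 9.1
```

step_arm:
  steps:
    - [0, 0, 0, 0, 0, 0, -0.13]
    - [0, 0, 0, 0, 0, 0, -0.13]
    - [0, 0, 0, 0, 0, 0, -0.13]
    - [0, 0, 0, 0, 0, 0, -0.13]
    - [0, 0, 0, 0, 0, 0, -0.13]
    - [0, 0, 0, 0, 0, 0, -0.13]
    - [0, 0, 0, 0, 0, 0, -0.13]
    - [0, 0, 0, 0, 0, 0, -0.13]

```text
time_s: 7.12
position: [0.5793, 0.2143, 0.1033]
tcp_rot: [[0.961, 0.275, 0.003], [0.275, -0.961, 0.0], [0.003, 0.0, -1.0]]
force: [-2.4, -0.3, 18.0]
opening: 0.568
grasp_force: 9.1
```

step_arm:
  steps:
    - [0, 0, 0, 0, 0, 0, -0.13]
    - [0, 0, 0, 0, 0, 0, -0.13]
    - [0, 0, 0, 0, 0, 0, -0.13]
    - [0, 0, 0, 0, 0, 0, -0.13]
    - [0, 0, 0, 0, 0, 0, -0.13]
    - [0, 0, 0, 0, 0, 0, -0.13]
    - [0, 0, 0, 0, 0, 0, -0.13]
    - [0, 0, 0, 0, 0, 0, -0.13]

```text
time_s: 7.78
position: [0.5793, 0.2143, 0.1033]
tcp_rot: [[0.961, 0.275, 0.003], [0.275, -0.961, 0.0], [0.003, 0.0, -1.0]]
force: [-3.9, -0.5, 17.2]
opening: 0.566
grasp_force: 9.1
```

Run:
```python
from rig import *
from h import *
s=capture("scene")
cv2.imwrite("pics/press.png",cv2.convertScaleAbs(cv2.resize(s["image"][180:380,185:415,::-1],None,fx=3,fy=3,interpolation=2),alpha=1.5))
```

```text
(no output)
```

View pics/press.png

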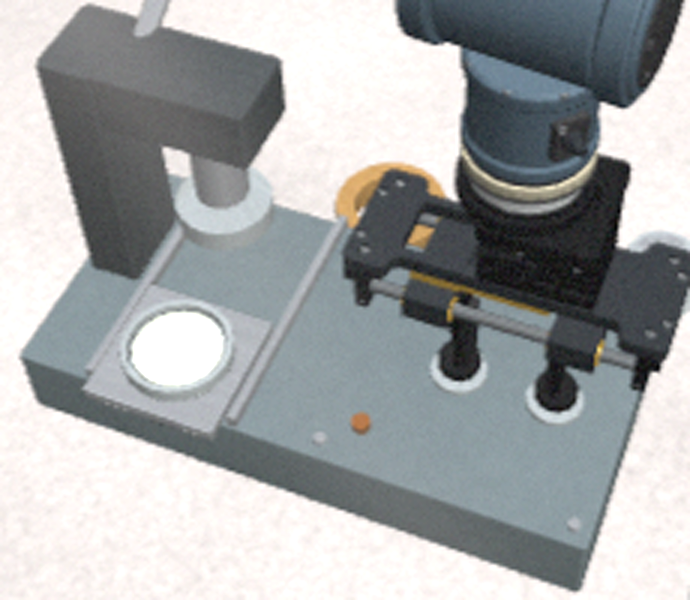

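Both buttons are down. The shuttle has run out with the badge in its cup, at about (244,295). I'll hold longer and check that it no longer moves.

Run:
```python
from rig import *
import cv2
cv2.imwrite("pics/d0.png",capture("scene")["image"])
```

step_arm:
  steps:
    - [0, 0, 0, 0, 0, 0, -0.13]
    - [0, 0, 0, 0, 0, 0, -0.13]
    - [0, 0, 0, 0, 0, 0, -0.13]
    - [0, 0, 0, 0, 0, 0, -0.13]
    - [0, 0, 0, 0, 0, 0, -0.13]
    - [0, 0, 0, 0, 0, 0, -0.13]
    - [0, 0, 0, 0, 0, 0, -0.13]
    - [0, 0, 0, 0, 0, 0, -0.13]

```text
time_s: 8.55
position: [0.5793, 0.2143, 0.1033]
tcp_rot: [[0.961, 0.275, 0.003], [0.275, -0.961, 0.0], [0.003, 0.0, -1.0]]
force: [-3.3, -0.6, 18.5]
opening: 0.563
grasp_force: 9.1
```

step_arm:
  steps:
    - [0, 0, 0, 0, 0, 0, -0.13]
    - [0, 0, 0, 0, 0, 0, -0.13]
    - [0, 0, 0, 0, 0, 0, -0.13]
    - [0, 0, 0, 0, 0, 0, -0.13]
    - [0, 0, 0, 0, 0, 0, -0.13]
    - [0, 0, 0, 0, 0, 0, -0.13]
    - [0, 0, 0, 0, 0, 0, -0.13]
    - [0, 0, 0, 0, 0, 0, -0.13]

```text
time_s: 9.22
position: [0.5793, 0.2143, 0.1033]
tcp_rot: [[0.961, 0.275, 0.003], [0.275, -0.961, 0.0], [0.003, 0.0, -1.0]]
force: [-2.9, -1.4, 17.5]
opening: 0.563
grasp_force: 9.1
```

Run:
```python
from rig import *
from h import *
s=capture("scene");a=cv2.imread("pics/d0.png")
w=np.s_[270:330,205:270]
print("shift",cv2.phaseCorrelate(*[cv2.cvtColor(i[w],cv2.COLOR_BGR2GRAY).astype(float) for i in(a,s["image"])]))
C,S=np.cos(.2755),np.sin(.2755)
for q in(.0,.06,.07,.08):
    x,y=-.02+q,-.2;print(q,px(s,np.array([.58+C*x-S*y,.2145+S*x+C*y,.086])).round(1))
g=s["image"].min(2);m=np.zeros_like(g);m[w]=g[w]>130
print(cv2.moments(m)["m10"]/m.sum(),cv2.moments(m)["m01"]/m.sum(),m.sum(),read_state()["force"])
```

```text
shift ((0.004169906174801952, 0.026911077117048876), 0.9902382832062234)
0.0 [261.9 263.6]
0.06 [248.  286.1]
0.07 [245.6 290.1]
0.08 [243.1 294.1]
236.6975845410628 301.4850241545894 1035 [-3.46174009 -1.27674934 18.2255108 ]
```

The shuttle is standing still, and the cup at (244,295) matches 0.080 m out, predicted (243,294). Now I'll release straight up.

step_arm:
  steps:
    - [0, 0, -0.02, 0, 0, 0, -0.13]
    - [0, 0, -0.05, 0, 0, 0, -0.13]
    - [0, 0, -0.1, 0, 0, 0, -0.13]
    - [0, 0, -0.2, 0, 0, 0, -0.13]
    - [0, 0, -0.3, 0, 0, 0, -0.13]
    - [0, 0, -0.4, 0, 0, 0, -0.13]
    - [0, 0, -0.5, 0, 0, 0, -0.13]
    - [0, 0, -0.5, 0, 0, 0, -0.13]

```text
time_s: 9.93
position: [0.5817, 0.2149, 0.2565]
tcp_rot: [[0.961, 0.275, 0.011], [0.275, -0.961, 0.002], [0.012, 0.001, -1.0]]
force: [1.0, -0.2, 0.1]
opening: 0.564
grasp_force: 0.0
```

step_arm:
  steps:
    - [0, 0, -0.1, 0, 0, 0, -0.13]
    - [0, 0, -0.1, 0, 0, 0, -0.13]
    - [0, 0, -0.1, 0, 0, 0, -0.13]
    - [0, 0, -0.1, 0, 0, 0, -0.13]
    - [0, 0, -0.1, 0, 0, 0, -0.13]
    - [0, 0, -0.1, 0, 0, 0, -0.13]
    - [0, 0, -0.1, 0, 0, 0, -0.13]
    - [0, 0, -0.1, 0, 0, 0, -0.13]

```text
time_s: 10.6
position: [0.5781, 0.2141, 0.2794]
tcp_rot: [[0.961, 0.275, -0.002], [0.275, -0.961, -0.0], [-0.002, -0.0, -1.0]]
force: [0.2, -0.0, -0.1]
opening: 0.564
grasp_force: 0.0
```

Run:
```python
from rig import *
import cv2
cv2.imwrite("pics/end.png",capture("scene")["image"][:,:,::-1])
```

```text
(no output)
```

View pics/end.png

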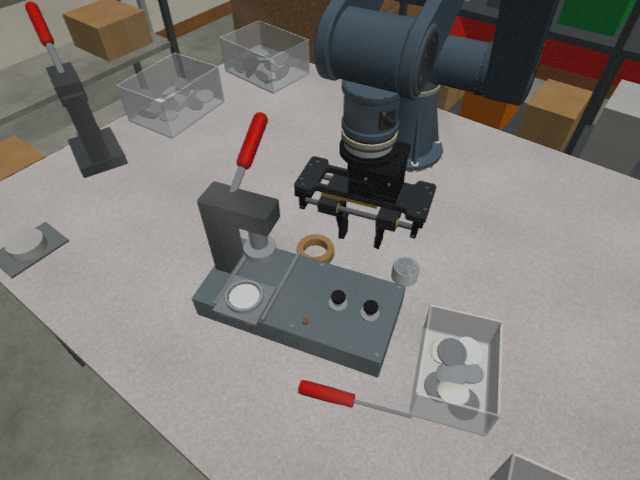

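Both buttons are up again at (338,297) and (371,307), and the shuttle is out with the badge in its cup at (244,296). The arm is clear and the other things are undisturbed.

```bash
python3 -c "
from rig import *
print(hand_in())"
```

```text
the job is handed in; nothing more can be done
None
```

I pressed both buttons fully and held them until the shuttle was all the way out, then released them and backed the arm away; the badge is still in its cup, nothing else was moved, and the job is handed in at about 10.7 s (no verdict was shown).

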